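# Sort the small glassware parts after an extraction run

## Task

Clear the bench after the extraction run: stand both sample vials (amber and green) in the blue tray, stand both rubber stoppers (grey and red) on their wide ends in the black tray, and lay the stopcock plug in the yellow tray, each flat on the tray floor and clear of the rims. Set the glass vials down, do not drop them, and leave the beaker and the petri dish where they stand.

Things in the scene. Friction and masses are not known exactly. Their poses are not given: they have to be found in the camera images.
- amber_vial: amber glass sample vial, 28 mm in diameter and 48 mm tall, with an orange screw cap 25 mm in diameter on top; 61 mm high in all, about 35 g, standing upright; origin at the centre of its foot, z up its axis. Belongs in the blue tray
- green_vial: green glass sample vial, 28 mm in diameter and 48 mm tall, with a green screw cap 25 mm in diameter on top; 61 mm high in all, about 35 g, standing upright; origin at the centre of its foot, z up its axis. Belongs in the blue tray
- grey_stopper: grey rubber stopper, a cone 32 mm in diameter at the foot narrowing to 26 mm at the top, 36 mm high, about 30 g, standing on its wide end; origin at the centre of the wide end, z up its axis. Belongs in the black tray
- red_stopper: red rubber stopper, a cone 32 mm in diameter at the foot narrowing to 26 mm at the top, 36 mm high, about 30 g, standing on its wide end; origin at the centre of the wide end, z up its axis. Belongs in the black tray
- stopcock_plug: white stopcock plug lying on its side, with a blue cross handle, about 30 g: a barrel 18 mm in diameter along its x, from x = -16 to +30 mm, a thin black ring near its +x end, and at its -x end the handle bar (12 mm along x, 44 mm along y, 18 mm high, from x = -28 to -16 mm). Origin on the bench below the balance point, where the barrel is gripped across y; z up, total height 18 mm. Belongs in the yellow tray
- blue_tray: blue open tray, 126 mm along its x, 106 mm along its y, 18 mm high, walls and floor 3 mm thick (inside 120 x 100 mm); fixed to the bench; origin at the centre of its underside, z up. For the two vials
- black_tray: black open tray, 126 mm along its x, 106 mm along its y, 18 mm high, walls and floor 3 mm thick (inside 120 x 100 mm); fixed to the bench; origin at the centre of its underside, z up. For the two stoppers
- yellow_tray: yellow open tray, 126 mm along its x, 106 mm along its y, 18 mm high, walls and floor 3 mm thick (inside 120 x 100 mm); fixed to the bench; origin at the centre of its underside, z up. For the stopcock plug
- beaker: empty clear glass beaker, up to 68 mm in diameter and 90 mm high, standing among the trays; origin at the centre of its foot. Not to be disturbed
- petri_dish: flat closed glass petri dish with a terracotta-coloured middle (52 mm across), 62 mm in diameter and 15 mm high, lying among the small parts; origin at the centre of its underside. Not to be disturbed. (A loose white timer, 55 mm square and 20 mm high, also lies among the parts at the same distances from the robot)

How it is judged (in metres and radians):
At the end, for the whole second after the job is handed in: Vials in the blue, stoppers in the black tray, upright to 0.12 rad, foot under 8 mm over its underside, within 50 mm (tray x) and 40 mm (y) of its centre; the plug's origin within 55 and 45 mm of the yellow tray's centre, under 25 mm up, lying level to 0.2 rad. All released, at rest (under 20 mm/s) (x of amber_vial in the frame of blue_tray between -0.05 and 0.05 m and y of amber_vial in the frame of blue_tray between -0.04 and 0.04 m and z of each of amber_vial, green_vial in the frame of blue_tray below 0.008 m and angle between each of amber_vial, green_vial, grey_stopper, red_stopper's own z axis and vertical below 0.12 rad and x of green_vial in the frame of blue_tray between -0.05 and 0.05 m and y of green_vial in the frame of blue_tray between -0.04 and 0.04 m and x of grey_stopper in the frame of black_tray between -0.05 and 0.05 m and y of grey_stopper in the frame of black_tray between -0.04 and 0.04 m and z of each of grey_stopper, red_stopper in the frame of black_tray below 0.008 m and x of red_stopper in the frame of black_tray between -0.05 and 0.05 m and y of red_stopper in the frame of black_tray between -0.04 and 0.04 m and x of stopcock_plug in the frame of yellow_tray between -0.055 and 0.055 m and y of stopcock_plug in the frame of yellow_tray between -0.045 and 0.045 m and z of stopcock_plug in the frame of yellow_tray below 0.025 m and angle between stopcock_plug's own x axis and vertical between 1.37 and 1.77 rad and linear speed of each of amber_vial, green_vial, grey_stopper, red_stopper, stopcock_plug below 0.02 m/s and contact force between each of amber_vial, green_vial, grey_stopper, red_stopper, stopcock_plug and the fingers below 0.05 N); the robot touches nothing.
It fails at once if the beaker is moved by more than 20 mm (distance of beaker from where it was at the start of the episode above 0.02 m).
It fails at once if the petri dish is moved by more than 20 mm (distance of petri_dish from where it was at the start of the episode above 0.02 m).
It fails at once if the amber vial is dropped: out of the fingers with its foot more than 50 mm above the bench (height (world z) of amber_vial above 0.05 m and contact force between amber_vial and the fingers below 0.001 N).
It fails at once if the green vial is dropped: out of the fingers with its foot more than 50 mm above the bench (height (world z) of green_vial above 0.05 m and contact force between green_vial and the fingers below 0.001 N).
It also fails if it takes over 134 s, if anything falls off the work surface, if the arm or the gripper's body presses on something with over 40 N, if the wrist force passes 120 N, or if a joint passes its speed limit or range.

## Robot

A 6-joint arm with a two-finger parallel gripper is mounted at the origin on the work surface. World frame = base frame: x ahead of the robot, y to its left, z up, the work surface at z = 0. Lengths are in mm, angles in rad, forces in N, time in s.
With the tool pointing down it reaches from about 325 to 775 mm from the base axis. Payload 5.5 kg.
Tool frame: the origin (TCP) lies midway between the tips of the shut fingers; the grasp point (between the pads) lies r.pinch_z behind it (r.pinch_z is the distance from the TCP to the grasp point, in mm); z points along the fingers, y is the line along which they close (so a half turn about z gives the same grasp; the last joint's range is limited). The gripper opens to 85 mm and grips with 20 to 120 N. Pads are 22 mm wide; open, the fingers measure 114 mm over their backs; the gripper's body (76 mm by 85 mm) begins 54 mm behind the grasp point. The pads swing forward as they close: fully open they stand 13 mm farther back than shut.
Start: joints at [-1.16, 0.091, 1.231, -0, 1.82, -0.057], TCP at [270.556, -535.552, 231.275] pointing down, gripper open.
Joint ranges: [-2.87, 2.87], [-0.86, 2.18], [0.17, 2.46], [-1.51, 4.65], [0.06, 2.69], [-2.65, 2.65]. Speed limits (rad/s): [2.57, 2.57, 3.01, 3.14, 3.14, 3.14].

## Interface

Orientations are given as a unit quaternion [w, x, y, z].
In Python, from bench import r gives the robot as it stands.
- The arm moves only by the tool apply_moves, never from a script. Its argument "plan" is a list of rows, each a list of 6 numbers: the shift along the tool's x, y, z in mm, then the turn, a rotation vector about the tool's x, y, z in rad. In form: [[tx, ty, tz, rx, ry, rz], ...]. A call has 1 to 8 rows; each row is the pose to reach, as a shift and turn from the pose commanded when the call began, along the tool's axes at that moment; what a row does not reach only later rows make up. A row lasts 1/10 s, in which the tool goes at most 50 mm and 8.59 degrees, less where a joint would pass 70% of its speed; a pose out of reach is approached as far as the arm can. A call with a gripper value outside its range is refused whole. "jaw" is the finger opening in mm, from 0 to 85.4, set as the call begins (left out, the last holds). The fingers move at their own pace and stop on an object; "squeeze" is the grip in N (left out, the last holds). Time passes only in rows, so rows that repeat a pose let the fingers close. It gives the time, the measured TCP pose, the force, the opening and the grip force at its end, in the units of the state.
- r.observe(): the state, without advancing time (a new reading comes with each control period).
- r.snapshot(name): name is "scene" or "top" or "wrist"; returns (picture, depth): 400x640x3 uint8, blue, green, red; 400x640 float32, mm along the optical axis (not along the pixel's ray), 0 where there is no reading.
- r.get_calibration(name): a dict with "fx", "fy", "cx", "cy" (pixels), "camera_from_world" (4x4, takes a point from world to camera coordinates). Camera axes: x right, y up, looking along -z (the intrinsics and any distortion apply to the point x, -y, -z); pixel columns grow to the right and rows downward; lengths in mm; the calibration is good to about 2 mm. A picture is of the moment at which its call begins: read the wrist's pose just before it. get_calibration takes no time and is no camera call; for the wrist camera it gives the pose at the moment of the call.
- r.job_done(): hands the job in; it is judged then, once.
The state is a dict: "time": time; "joints": joint angles; "qvel": joint speeds; "effort": joint torques, N m; "ee_pos": TCP position; "tool_rot": TCP orientation; "ft_force": force on the tool from outside, world axes, zero at the start; "wrist_torque": the same for the moment, N m; "width": finger opening in mm; "finger_force": force on a finger pad.
Only numpy, scipy, OpenCV 4.12 (cv2) and the standard library are available. Lean on these libraries where they do the work, as an engineer would, in place of code of your own. Each camera call takes 0.05 s, during which the arm holds its last target. There are 200 camera calls.

## Working session

There is one attempt and no reset: what is moved stays moved. The work goes in short steps, Python scripts to look and compute and a tool call to move; the robot and the scene stay as the last step left them, time stands still between calls to the robot, and variables do not carry over. Pictures are saved under pics/ and viewed, at most 14 in all, crops included, and the job is handed in when it is done.

Besides the shell and the picture viewer there is one more tool, called after ">>>" as a command line: name --pt "numbers of a row" for each row, then --argument value for the rest. apply_moves: Moves the arm, as the interface text tells. Its arguments: {"type":"object","properties":{"plan":{"type":"array"},"jaw":{"type":"number"},"squeeze":{"type":"number"}},"required":["plan"]}

```bash
ls; mkdir -p pics; python3 - <<'E'
from bench import r
import cv2,numpy as np
s=r.observe(); print(s['ee_pos'],s['tool_rot'],s['width'],r.pinch_z)
for n in ['top','scene']:
    p,d=r.snapshot(n); cv2.imwrite(f'pics/{n}0.png',p); np.save(f'{n}0.npy',d)
    c=r.get_calibration(n); print({k:(np.round(v,4).tolist() if k=='camera_from_world' else v) for k,v in c.items()})
E
```

```text
pics
[ 270.44191751 -535.28267236  230.14325101] [-9.51197895e-04  9.72763013e-01  2.31799882e-01 -1.73588365e-04] 85.69161509144894 18.700000000000003
{'fx': 476.06739726831717, 'fy': 476.06739726831717, 'cx': 326.66149076601806, 'cy': 210.19872640091893, 'camera_from_world': [[0.0065, -1.0, 0.0052, -17.1777], [0.9984, 0.0068, 0.0564, -498.0951], [-0.0564, 0.0048, 0.9984, -1402.974], [0.0, 0.0, 0.0, 1.0]]}
{'fx': 404.67118946353963, 'fy': 404.67118946353963, 'cx': 312.3383347241376, 'cy': 197.07656257489302, 'camera_from_world': [[0.3353, 0.9421, -0.0052, -154.7188], [-0.8074, 0.2902, 0.5137, 373.8463], [0.4854, -0.168, 0.858, -1156.3968], [0.0, 0.0, 0.0, 1.0]]}
```

View pics/top0.png

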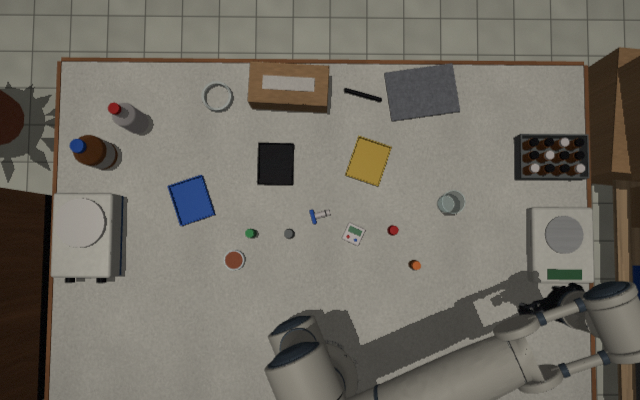

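View pics/scene0.png

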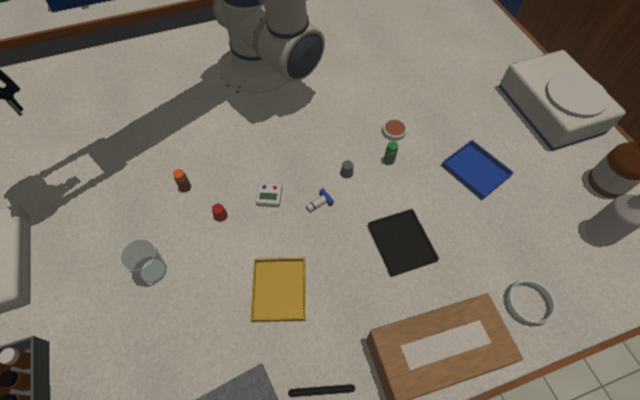

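The top view shows the blue tray at (191,200), black at (276,164), yellow at (368,161). The green vial is at (251,233), grey stopper (289,234), plug (319,216), red stopper (393,230) and amber vial (415,265). The dish is at (234,260), the beaker at (450,204) and the timer at (354,233). The scene view agrees.

```bash
cat > h.py <<'E'
import cv2,numpy as np
from bench import r
def ray(c,uv,z):
    M=np.array(c['camera_from_world']);R=M[:3,:3];o=-R.T@M[:3,3]
    uv=np.atleast_2d(uv).astype(float)
    d=np.c_[(uv[:,0]-c['cx'])/c['fx'],-(uv[:,1]-c['cy'])/c['fy'],-np.ones(len(uv))]@R
    return o+d*((z-o[2])/d[:,2])[:,None]
def blob(hsv,lo,hi,roi):
    m=cv2.inRange(hsv,lo,hi); k=np.zeros_like(m); x0,y0,x1,y1=roi; k[y0:y1,x0:x1]=m[y0:y1,x0:x1]
    n,l,st,ce=cv2.connectedComponentsWithStats(k)
    i=1+np.argmax(st[1:,4]); return (l==i).astype(np.uint8),ce[i],st[i]
def dpt(c,u,v,d):
    M=np.array(c['camera_from_world']);p=np.array([(u-c['cx'])/c['fx']*d,-(v-c['cy'])/c['fy']*d,-d])
    return M[:3,:3].T@(p-M[:3,3])
E
python3 - <<'E'
from h import *
rois={'top':dict(amber=((5,150,120),(16,255,255),(405,255,425,275),57),green=((40,100,40),(85,255,255),(240,222,262,244),57),
 grey=((0,0,20),(179,60,110),(280,226,298,243),30),red=((0,130,60),(179,255,255),(384,222,402,240),30),
 plugblue=((100,120,60),(125,255,255),(305,205,335,226),14),plugwhite=((0,0,190),(179,60,255),(313,205,335,226),14),
 dish=((0,70,60),(15,255,255),(222,248,246,272),15),
 blue=((100,120,40),(125,255,255),(160,165,225,235),18),black=((0,0,0),(179,90,60),(250,135,302,192),18),yellow=((18,120,60),(32,255,255),(340,130,400,192),18)),
'scene':dict(amber=((5,150,120),(16,255,255),(170,165,192,184),55),green=((40,100,40),(85,255,255),(380,138,402,168),40),
 grey=((0,0,20),(179,60,110),(338,158,356,180),22),red=((0,130,60),(179,255,255),(208,200,230,224),22),
 plugblue=((100,120,60),(125,255,255),(300,185,338,215),12),plugwhite=((0,0,190),(179,60,255),(300,185,338,215),12),
 blue=((100,120,40),(125,255,255),(435,135,520,205),18),black=((0,0,0),(179,90,60),(360,205,442,280),18),yellow=((18,120,60),(32,255,255),(245,250,312,328),18))}
for n in rois:
    p=cv2.imread(f'pics/{n}0.png');d=np.load(f'{n}0.npy');c=r.get_calibration(n);hsv=cv2.cvtColor(p,cv2.COLOR_BGR2HSV)
    print(n)
    for k,(lo,hi,roi,z) in rois[n].items():
        try: m,ce,st=blob(hsv,lo,hi,roi)
        except Exception as e: print(k,'none');continue
        q=ray(c,ce,z)[0]; v,u=np.nonzero(m)
        P=np.array([dpt(c,a,b,d[b,a]) for a,b in zip(u,v) if d[b,a]>0])
        print(k,st.tolist(),np.round(ce,1),'ray',np.round(q,1),'dep',np.round(P.mean(0),1),'zmax',np.round(np.percentile(P[:,2],[5,95]),1))
        if k in('blue','black','yellow'):
            cn=max(cv2.findContours(m,0,1)[0],key=cv2.contourArea)
            W=ray(c,cn[:,0,:],z)[:,:2].astype(np.float32); R=cv2.minAreaRect(W); print('   rect',R, 'corners',np.round(cv2.boxPoints(R)).tolist())
E
```

```text
top
amber [413, 261, 8, 9, 49] [416.2 265. ] ray [ 339.9 -271.7   57. ] dep [ 340.2 -270.8   61.5] zmax [56.9 65.9]
green [246, 229, 9, 8, 63] [249.9 232.7] ray [429.4 206.6  57. ] dep [429.4 206.3  58.7] zmax [46.9 65.4]
grey [284, 228, 11, 11, 93] [289.1 233.4] ray [428.3  96.   30. ] dep [428.3  96.   28.9] zmax [ 0.6 40.8]
red [388, 226, 10, 9, 73] [392.6 229.8] ray [ 440.9 -208.1   30. ] dep [ 440.8 -207.5   33.6] zmax [19.  40.1]
plugblue [310, 210, 6, 14, 47] [312.6 216.2] ray [480.1  27.8  14. ] dep [479.9  27.8  17.8] zmax [13.7 23.8]
plugwhite none
dish [225, 252, 18, 17, 233] [233.3 259.8] ray [349.6 261.   15. ] dep [349.7 260.9  15.8] zmax [11.  20.7]
blue [168, 175, 47, 51, 1521] [190.8 200. ] ray [525.6 389.4  18. ] dep [526.6 392.9   5.5] zmax [-1.1 18.4]
   rect ((525.5798950195312, 389.2550964355469), (124.79164123535156, 107.04645538330078), 19.05260467529297) corners [[449.0, 419.0], [484.0, 318.0], [602.0, 359.0], [567.0, 460.0]]
black [257, 143, 37, 42, 1476] [275.5 163.4] ray [636.8 139.6  18. ] dep [638.9 140.9   5.1] zmax [-1.  17.9]
   rect ((636.6298828125,
[... 1220 characters left out ...]
005126953), 19.002254486083984) corners [[452.0, 417.0], [486.0, 317.0], [603.0, 358.0], [569.0, 457.0]]
black [368, 210, 70, 66, 2808] [402.  242.3] ray [641.5 136.6  18. ] dep [636.  141.9   4.3] zmax [ 0.1 16.2]
   rect ((638.4833374023438, 137.15509033203125), (108.68704223632812, 125.91422271728516), 88.97740173339844) corners [[575.0, 84.0], [700.0, 82.0], [702.0, 190.0], [577.0, 193.0]]
yellow [251, 258, 55, 63, 3251] [278.3 289.4] ray [ 651.1 -138.9   18. ] dep [ 645.6 -138.3    4. ] zmax [ 0.2 16.9]
   rect ((647.8555297851562, -137.9858856201172), (104.10454559326172, 126.66210174560547), 71.95520782470703) corners [[572.0, -168.0], [692.0, -207.0], [724.0, -108.0], [604.0, -69.0]]
```

```bash
cat >> h.py <<'E'
from scipy.spatial.transform import Rotation as Ro
def go(*targets):
    s=r.observe();q=np.array(s['tool_rot']);R=Ro.from_quat(q[[1,2,3,0]])
    M=R.as_matrix();print('tcp',np.round(s['ee_pos'],1),'phi',round(np.arctan2(M[1,0],M[0,0]),3),'tilt',np.round(M[:2,2],3),'w',round(s['width'],1),'ff',np.round(s['finger_force'],1),'t',round(s['time'],1))
    for x,y,z,ph in targets:
        T=Ro.from_matrix(np.array([[np.cos(ph),np.sin(ph),0],[np.sin(ph),-np.cos(ph),0],[0,0,-1]]))
        print((x,y,z,ph),'->',np.round(M.T@(np.array([x,y,z])-s['ee_pos']),1),np.round((R.inv()*T).as_rotvec(),3))
E
python3 - <<'E'
from h import *
for n,roi in (('top',(305,203,335,226)),('scene',(300,185,338,215))):
    p=cv2.imread(f'pics/{n}0.png');c=r.get_calibration(n);d=np.load(f'{n}0.npy')
    x0,y0,x1,y1=roi
    P=np.array([dpt(c,u,v,d[v,u]) for v in range(y0,y1) for u in range(x0,x1) if d[v,u]>0])
    hsv=cv2.cvtColor(p,cv2.COLOR_BGR2HSV)[y0:y1,x0:x1].reshape(-1,3)
    vals=hsv[:,2]; m=(hsv[:,1]<60)&(vals>200); print(n,np.percentile(vals,[10,50,90,99]),m.sum())
    vv,uu=np.mgrid[y0:y1,x0:x1]; W=ray(c,np.c_[uu.ravel(),vv.ravel()],14)
    hi=P[P[:,2]>9]
    print(' depth pts mean',hi.mean(0).round(1),len(hi)); w,V=np.linalg.eigh(np.cov(hi[:,:2].T)); print(V[:,1],hi.min(0),hi.max(0))
    big=cv2.resize(p[y0-5:y1+5,x0-5:x1+5],None,fx=12,fy=12,interpolation=0); cv2.imwrite(f'pics/plug_{n}.png',big)
go((341,-271,120,.33),(341,-271,19.5,.33))
E
```

```text
top [113.9 141.  145.  158. ] 0
 depth pts mean [483.   11.8  17.2] 147
[-0.21266548  0.97712507] [459.64966092 -30.03915454   9.7022958 ] [498.68743578  47.44387695  26.232502  ]
scene [114.9 155.  160.  170. ] 0
 depth pts mean [485.7  10.6  15.5] 242
[-0.26652406  0.96382827] [458.84206296 -23.71673974   9.21511934] [500.99993933  37.15987379  20.7356454 ]
tcp [ 270.5 -535.3  230.2] phi 0.468 tilt [-0.001  0.002] w 85.4 ff 0.0 t 0.1
(341, -271, 120, 0.33) -> [ 182.1 -203.9  110.6] [-0.002  0.     0.138]
(341, -271, 19.5, 0.33) -> [ 182.1 -203.7  211.1] [-0.002  0.     0.138]
```

View pics/plug_top.png

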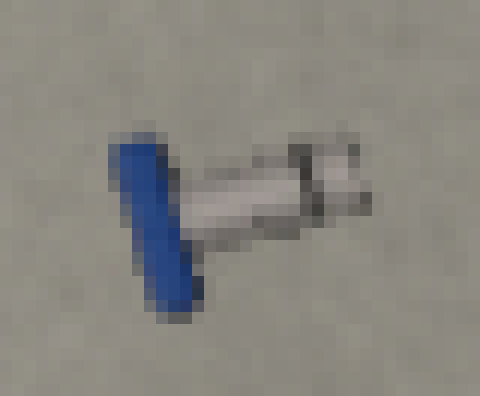

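The crop shows the plug with its blue handle on the left, from (139,145) to (180,310), and the barrel running right. Its axis points along about (0.24,-0.97) in the world.

>>> apply_moves --pt "182 -204 110 0 0 0.138" --pt "182 -204 110 0 0 0.138" --pt "182 -204 110 0 0 0.138" --pt "182 -204 110 0 0 0.138" --pt "182 -204 110 0 0 0.138" --pt "182 -204 110 0 0 0.138" --pt "182 -204 110 0 0 0.138" --pt "182 -204 110 0 0 0.138" --jaw 75 --squeeze 35

```text
time: 0.9
ee_pos: [341.0, -270.8, 120.9]
tool_rot: [-0.0, 0.986, 0.165, -0.0]
ft_force: [-0.3, 0.2, 0.2]
width: 75.2
finger_force: 0.0
```

```bash
python3 - <<'E'
from h import *
go((341,-271,14,.33))
p,d=r.snapshot('wrist');cv2.imwrite('pics/w1.png',p);c=r.get_calibration('wrist')
hsv=cv2.cvtColor(p,cv2.COLOR_BGR2HSV);m,ce,st=blob(hsv,(5,150,90),(18,255,255),(0,0,640,400));print(st,ce,ray(c,ce,60))
E
```

```text
tcp [ 341.  -270.8  120.9] phi 0.332 tilt [-0.001 -0.   ] w 75.2 ff 0.0 t 0.9
(341, -271, 14, 0.33) -> [ -0.    0.2 106.9] [-0.     0.001  0.002]
[318 200   1   1   1] [318. 200.] [[ 353.69946606 -266.09163019   60.        ]]
```

View pics/w1.png

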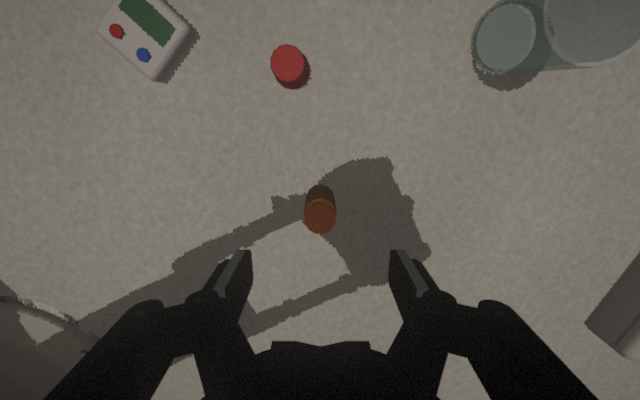

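The wrist view shows the amber vial between the fingers, with its cap top at about (320,215). The red stopper's top is at (289,63).

```bash
python3 - <<'E'
from h import *
c=r.get_calibration('wrist');print(ray(c,[320,216],61),ray(c,[289,64],36))
E
```

```text
[[ 342.04583897 -271.72329986   61.        ]] [[ 439.96210665 -213.73353359   36.        ]]
```

>>> apply_moves --pt "0 0 50 0 0 0" --pt "0 0 90 0 0 0" --pt "0 0 107 0 0 0" --pt "0 0 107 0 0 0" --pt "0 0 107 0 0 0"

```text
time: 1.45
ee_pos: [341.2, -272.9, 15.5]
tool_rot: [0.0, 0.987, 0.163, 0.0]
ft_force: [-0.1, -0.0, 0.4]
width: 75.1
finger_force: 0.0
```

>>> apply_moves --pt "0 0 0 0 0 0" --pt "0 0 0 0 0 0" --pt "0 0 0 0 0 0" --pt "0 0 0 0 0 0" --pt "0 0 0 0 0 0" --pt "0 0 0 0 0 0" --pt "0 0 0 0 0 0" --pt "0 0 0 0 0 0" --jaw 15 --squeeze 35

```text
time: 2.25
ee_pos: [341.6, -272.0, 15.5]
tool_rot: [0.001, 0.986, 0.164, 0.001]
ft_force: [-0.9, -0.5, 5.7]
width: 27.3
finger_force: 34.5
```

>>> apply_moves --pt "0 0 -25 0 0 0" --pt "0 0 -50 0 0 0" --pt "0 0 -80 0 0 0" --pt "0 0 -110 0 0 0" --pt "0 0 -110 0 0 0" --pt "0 0 -110 0 0 0"

```text
time: 2.85
ee_pos: [341.2, -271.5, 124.6]
tool_rot: [0.0, 0.986, 0.164, 0.0]
ft_force: [0.2, -0.3, -1.2]
width: 26.9
finger_force: 34.5
```

```bash
python3 - <<'E'
from h import *
a=np.radians(19); o=np.array([526.5,388.5]);u=np.array([np.cos(a),np.sin(a)])
for s in (28,-28): print(o+s*u)
A=o+28*u
go((A[0],A[1],124,.33))
E
```

```text
[552.97452012 397.61590832]
[500.02547988 379.38409168]
tcp [ 341.2 -271.5  124.6] phi 0.33 tilt [ 0.001 -0.001] w 26.9 ff 34.5 t 2.9
(np.float64(552.9745201167809), np.float64(397.6159083248004), 124, 0.33) -> [ 4.171e+02 -5.644e+02  2.000e-01] [ 0.001 -0.001 -0.   ]
```

>>> apply_moves --pt "12 -16 0 0 0 0" --pt "36 -49 0 0 0 0" --pt "62 -84 0 0 0 0" --pt "88 -119 0 0 0 0" --pt "114 -154 0 0 0 0" --pt "140 -189 0 0 0 0" --pt "166 -224 0 0 0 0" --pt "192 -259 0 0 0 0"

```text
time: 3.65
ee_pos: [438.1, 37.7, 122.3]
tool_rot: [-0.0, 0.986, 0.164, -0.001]
ft_force: [0.8, -1.3, -0.5]
width: 27.0
finger_force: 34.6
```

>>> apply_moves --pt "26 -35 0 0 0 0" --pt "52 -70 0 0 0 0" --pt "78 -105 0 0 0 0" --pt "104 -140 0 0 0 0" --pt "130 -175 0 0 0 0" --pt "156 -210 0 0 0 0" --pt "182 -245 0 0 0 0" --pt "202 -272 0 0 0 0"

```text
time: 4.45
ee_pos: [541.0, 360.6, 121.2]
tool_rot: [0.001, 0.986, 0.165, -0.002]
ft_force: [0.7, -0.5, -0.5]
width: 27.1
finger_force: 34.6
```

```bash
python3 - <<'E'
from h import *
go((553,397.6,124,.33))
E
```

```text
tcp [541.  360.6 121.2] phi 0.331 tilt [-0.004 -0.002] w 27.1 ff 34.6 t 4.5
(553, 397.6, 124, 0.33) -> [ 23.3 -31.1  -2.9] [0.    0.004 0.001]
```

>>> apply_moves --pt "23 -32 0 0 0 0" --pt "23 -32 0 0 0 0" --pt "23 -32 0 0 0 0" --pt "23 -32 0 0 0 0"

```text
time: 4.85
ee_pos: [552.8, 395.3, 123.0]
tool_rot: [0.001, 0.986, 0.164, -0.001]
ft_force: [0.3, -0.4, -0.3]
width: 27.1
finger_force: 34.7
```

```bash
python3 - <<'E'
from h import *
go((553,397.6,18,.33))
p,d=r.snapshot('wrist');cv2.imwrite('pics/w2.png',p)
E
```

```text
tcp [552.8 395.3 123. ] phi 0.329 tilt [-0.002 -0.001] w 27.1 ff 34.7 t 4.8
(553, 397.6, 18, 0.33) -> [  1.2  -2.2 105. ] [ 0.001  0.002 -0.001]
```

View pics/w2.png

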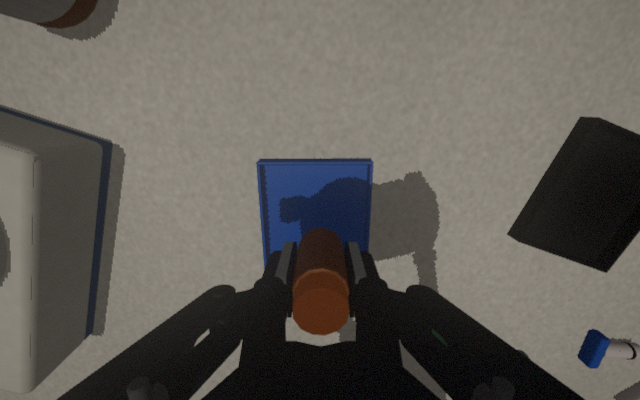

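The vial is held upright over the blue tray, whose far edge runs along row 160 from column 258 to 372. The vial lines up with its middle.

>>> apply_moves --pt "0 -1 40 0 0 0" --pt "0 -1 75 0 0 0" --pt "0 -1 92 0 0 0" --pt "0 -1 100 0 0 0" --pt "0 -1 103 0 0 0" --pt "0 -1 104 0 0 0" --pt "0 -1 104 0 0 0" --pt "0 -1 104 0 0 0"

```text
time: 5.7
ee_pos: [553.6, 397.7, 22.1]
tool_rot: [-0.001, 0.986, 0.164, 0.001]
ft_force: [0.1, 0.2, 0.2]
width: 26.8
finger_force: 34.6
```

>>> apply_moves --pt "0 0 1 0 0 0" --pt "0 0 2 0 0 0" --pt "0 0 3 0 0 0" --pt "0 0 3 0 0 0" --pt "0 0 3 0 0 0"

```text
time: 6.2
ee_pos: [553.2, 397.5, 18.6]
tool_rot: [-0.0, 0.986, 0.164, 0.001]
ft_force: [-1.5, -1.6, 5.8]
width: 27.2
finger_force: 35.2
```

Contact with the floor (about 6 N). Release and rise.

>>> apply_moves --pt "0 0 0 0 0 0" --pt "0 0 0 0 0 0" --pt "0 0 0 0 0 0" --pt "0 0 0 0 0 0" --pt "0 0 -30 0 0 0" --pt "0 0 -65 0 0 0" --pt "0 0 -105 0 0 0" --pt "0 0 -105 0 0 0" --jaw 50

```text
time: 7.0
ee_pos: [555.4, 398.9, 130.7]
tool_rot: [-0.002, 0.986, 0.164, 0.006]
ft_force: [0.9, -0.5, 1.6]
width: 49.9
finger_force: 0.0
```

```bash
python3 - <<'E'
from h import *
go((429.5,207,123,.33),(429.5,207,14,.33))
E
```

```text
tcp [555.4 398.9 130.7] phi 0.33 tilt [0.01  0.007] w 49.9 ff 0.0 t 7.0
(429.5, 207, 123, 0.33) -> [-181.3  140.8    5.2] [-0.003 -0.012 -0.   ]
(429.5, 207, 14, 0.33) -> [-182.6  141.1  114.1] [-0.003 -0.012 -0.   ]
```

>>> apply_moves --pt "-36 28 0 0 0 0" --pt "-73 56 0 0 0 0" --pt "-110 84 0 0 0 0" --pt "-145 112 0 0 0 0" --pt "-181 140 0 0 0 0" --pt "-181 140 0 0 0 0" --pt "-181 140 0 0 0 0" --pt "-181 140 0 0 0 0" --jaw 75

```text
time: 7.8
ee_pos: [427.6, 206.8, 122.6]
tool_rot: [-0.0, 0.986, 0.164, 0.001]
ft_force: [-0.8, -0.2, 0.5]
width: 75.2
finger_force: 0.0
```

```bash
python3 - <<'E'
from h import *
c=r.get_calibration('wrist');go((429.5,207,14,.33))
p,d=r.snapshot('wrist');cv2.imwrite('pics/w3.png',p)
hsv=cv2.cvtColor(p,cv2.COLOR_BGR2HSV)
m=cv2.inRange(hsv,(45,90,30),(85,255,255));n,l,st,ce=cv2.connectedComponentsWithStats(m)
for i in range(1,n):
    if st[i,4]>100: print(st[i],ce[i],ray(c,ce[i],58))
E
```

```text
tcp [427.6 206.8 122.6] phi 0.33 tilt [0.001 0.001] w 75.2 ff 0.0 t 7.8
(429.5, 207, 14, 0.33) -> [  1.8   0.4 108.6] [-0.    -0.001 -0.   ]
[304 200  29  28 218] [320.27981651 216.50458716] [[426.8173757  206.15741161  58.        ]]
[585 267  32  31 424] [600.25471698 282.20518868] [[447.91993568 -43.13951845  58.        ]]
```

View pics/w3.png

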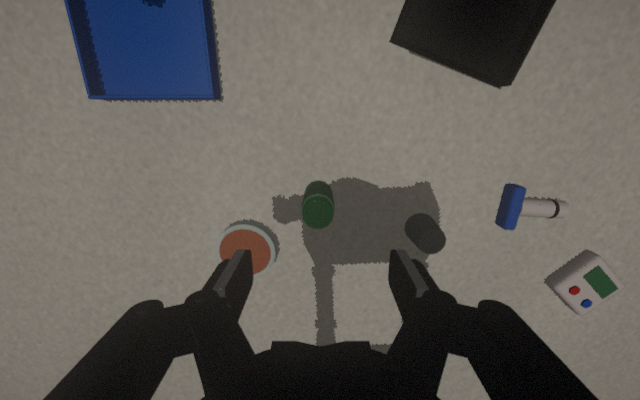

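The green cap is at (318,212), centred between the fingers, and the dish at (248,250) is clear of the left finger's path.

>>> apply_moves --pt "2 0 40 0 0 0" --pt "2 0 80 0 0 0" --pt "2 0 108 0 0 0" --pt "2 0 108 0 0 0" --pt "2 0 108 0 0 0" --pt "2 0 108 0 0 0" --jaw 60

```text
time: 8.45
ee_pos: [430.4, 207.7, 16.6]
tool_rot: [-0.0, 0.986, 0.164, 0.002]
ft_force: [0.2, -0.2, 0.5]
width: 59.9
finger_force: 0.0
```

>>> apply_moves --pt "0 0 0 0 0 0" --pt "0 0 0 0 0 0" --pt "0 0 0 0 0 0" --pt "0 0 0 0 0 0" --pt "0 0 0 0 0 0" --pt "0 0 0 0 0 0" --pt "0 0 0 0 0 0" --pt "0 0 0 0 0 0" --jaw 15

```text
time: 9.25
ee_pos: [429.8, 207.3, 15.9]
tool_rot: [-0.0, 0.986, 0.164, 0.001]
ft_force: [-0.3, 0.2, 5.7]
width: 27.0
finger_force: 34.5
```

>>> apply_moves --pt "0 0 -25 0 0 0" --pt "0 0 -50 0 0 0" --pt "0 0 -80 0 0 0" --pt "0 0 -108 0 0 0" --pt "0 0 -108 0 0 0" --pt "0 0 -108 0 0 0"

```text
time: 9.85
ee_pos: [429.1, 206.9, 122.6]
tool_rot: [-0.0, 0.986, 0.164, 0.001]
ft_force: [-0.7, -0.2, -1.0]
width: 27.2
finger_force: 34.5
```

```bash
python3 - <<'E'
from h import *
go((500,379.4,123,.33))
E
```

```text
tcp [429.1 206.9 122.6] phi 0.33 tilt [0.001 0.   ] w 27.2 ff 34.5 t 9.8
(500, 379.4, 123, 0.33) -> [ 123.  -140.3   -0.3] [-0.    -0.001 -0.   ]
```

>>> apply_moves --pt "15 -17 0 0 0 0" --pt "40 -46 0 0 0 0" --pt "68 -78 0 0 0 0" --pt "96 -110 0 0 0 0" --pt "123 -140 0 0 0 0" --pt "123 -140 0 0 0 0" --pt "123 -140 0 0 0 0" --pt "123 -140 0 0 0 0"

```text
time: 10.65
ee_pos: [499.4, 378.2, 121.1]
tool_rot: [0.001, 0.986, 0.164, -0.001]
ft_force: [-0.2, -1.3, -0.8]
width: 27.5
finger_force: 34.6
```

>>> apply_moves --pt "0 0 40 0 0 0" --pt "0 0 75 0 0 0" --pt "0 0 92 0 0 0" --pt "0 0 98 0 0 0" --pt "0 0 101 0 0 0" --pt "0 0 101 0 0 0" --pt "0 0 101 0 0 0"

```text
time: 11.35
ee_pos: [500.9, 379.7, 23.5]
tool_rot: [-0.001, 0.986, 0.164, 0.001]
ft_force: [0.4, -0.5, -1.0]
width: 27.1
finger_force: 34.6
```

>>> apply_moves --pt "0 0 1 0 0 0" --pt "0 0 2 0 0 0" --pt "0 0 3 0 0 0" --pt "0 0 4 0 0 0" --pt "0 0 4 0 0 0" --pt "0 0 4 0 0 0"

```text
time: 11.95
ee_pos: [500.2, 379.4, 19.0]
tool_rot: [-0.0, 0.986, 0.164, 0.001]
ft_force: [-1.7, -1.6, 6.3]
width: 27.1
finger_force: 35.3
```

>>> apply_moves --pt "0 0 0 0 0 0" --pt "0 0 0 0 0 0" --pt "0 0 0 0 0 0" --pt "0 0 0 0 0 0" --pt "0 0 -30 0 0 0" --pt "0 0 -65 0 0 0" --pt "0 0 -105 0 0 0" --pt "0 0 -105 0 0 0" --jaw 50

```text
time: 12.75
ee_pos: [502.4, 380.8, 130.2]
tool_rot: [-0.002, 0.986, 0.164, 0.005]
ft_force: [0.1, 1.1, 1.0]
width: 50.0
finger_force: 0.0
```

```bash
python3 - <<'E'
from h import *
go((430,96,123,0),(430,96,5,0))
E
```

```text
tcp [502.4 380.8 130.2] phi 0.33 tilt [0.01  0.007] w 50.0 ff 0.0 t 12.8
(430, 96, 123, 0) -> [-160.8  246.1    4.6] [-0.005 -0.011  0.33 ]
(430, 96, 5, 0) -> [-162.2  246.4  122.6] [-0.005 -0.011  0.33 ]
```

>>> apply_moves --pt "-25 39 0 0 0 0.1" --pt "-50 77 0 0 0 0.2" --pt "-75 115 0 0 0 0.3" --pt "-102 156 0 0 0 0.33" --pt "-130 200 0 0 0 0.33" --pt "-160 245 0 0 0 0.33" --pt "-160 245 0 0 0 0.33" --pt "-160 245 0 0 0 0.33" --jaw 65

```text
time: 13.55
ee_pos: [427.8, 94.4, 122.3]
tool_rot: [-0.0, 1.0, -0.002, 0.0]
ft_force: [0.2, 0.1, 0.5]
width: 65.0
finger_force: 0.0
```

```bash
python3 - <<'E'
from h import *
c=r.get_calibration('wrist');go((430,96,5,0))
p,d=r.snapshot('wrist')
for i in (0,):
    q=cv2.cvtColor(p,cv2.COLOR_BGR2GRAY); m=((d>0)&(np.abs(d)<9e9)).astype(np.uint8)
    pts=[(u,v,dpt(c,u,v,d[v,u])) for v in range(120,300,2) for u in range(200,440,2) if d[v,u]>0]
    s=np.array([w for u,v,w in pts if 30<w[2]<42 and np.hypot(w[0]-430,w[1]-96)<35]); print(len(s),s.mean(0) if len(s) else '')
p2,_=r.snapshot('top');cv2.imwrite('pics/t2.png',np.vstack([p,p2[130:290,:]])) 
E
```

```text
tcp [427.8  94.4 122.3] phi -0.003 tilt [0.001 0.   ] w 65.0 ff 0.0 t 13.6
(430, 96, 5, 0) -> [  2.1  -1.6 117.3] [-0.    -0.001 -0.003]
170 [428.80398915  98.13217199  34.85159952]
```

View pics/t2.png

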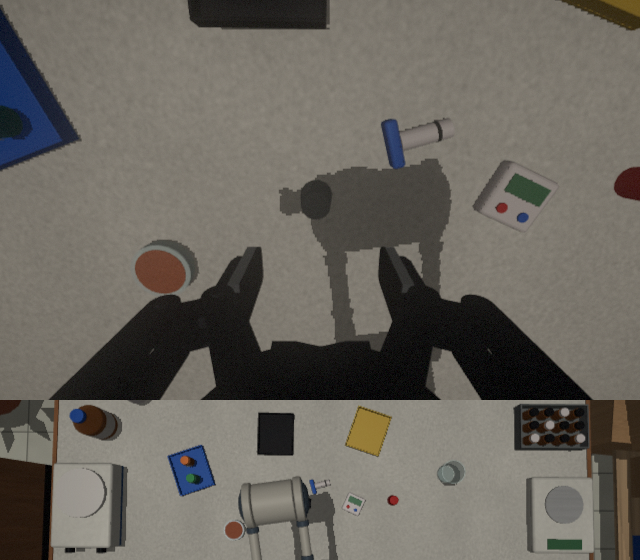

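Both vials stand in the blue tray: amber at (187,461) and green at (190,478) in the lower strip. The grey stopper is at (316,200), nearly centred between the fingers.

>>> apply_moves --pt "1 -3 40 0 0 0" --pt "1 -3 80 0 0 0" --pt "1 -3 108 0 0 0" --pt "1 -3 117 0 0 0" --pt "1 -3 117 0 0 0" --pt "1 -3 117 0 0 0"

```text
time: 14.25
ee_pos: [429.9, 99.3, 6.8]
tool_rot: [-0.0, 1.0, 0.0, 0.001]
ft_force: [0.4, 0.6, 0.5]
width: 65.1
finger_force: 0.0
```

>>> apply_moves --pt "0 0 0 0 0 0" --pt "0 0 0 0 0 0" --pt "0 0 0 0 0 0" --pt "0 0 0 0 0 0" --pt "0 0 0 0 0 0" --pt "0 0 0 0 0 0" --pt "0 0 0 0 0 0" --jaw 15

```text
time: 14.95
ee_pos: [429.9, 98.7, 7.0]
tool_rot: [-0.0, 1.0, -0.0, 0.001]
ft_force: [-1.2, -0.0, 7.0]
width: 27.8
finger_force: 34.7
```

>>> apply_moves --pt "0 0 -25 0 0 0" --pt "0 0 -50 0 0 0" --pt "0 0 -80 0 0 0" --pt "0 0 -110 0 0 0" --pt "0 0 -110 0 0 0" --pt "0 0 -110 0 0 0"

```text
time: 15.55
ee_pos: [429.3, 98.5, 116.0]
tool_rot: [-0.0, 1.0, -0.0, 0.001]
ft_force: [-0.2, 0.0, -0.2]
width: 28.2
finger_force: 34.8
```

```bash
python3 - <<'E'
from h import *
go((665,139,115,0))
E
```

```text
tcp [429.3  98.5 116. ] phi -0.0 tilt [0.002 0.   ] w 28.2 ff 34.8 t 15.6
(665, 139, 115, 0) -> [235.7 -40.6   1.5] [-0.    -0.002 -0.   ]
```

>>> apply_moves --pt "20 -4 0 0 0 0" --pt "55 -10 0 0 0 0" --pt "95 -17 0 0 0 0" --pt "135 -24 0 0 0 0" --pt "175 -31 0 0 0 0" --pt "210 -37 0 0 0 0" --pt "236 -41 0 0 0 0" --pt "236 -41 0 0 0 0"

```text
time: 16.35
ee_pos: [665.8, 139.3, 110.7]
tool_rot: [0.0, 1.0, -0.0, -0.002]
ft_force: [-1.6, -0.3, -0.5]
width: 27.9
finger_force: 34.7
```

>>> apply_moves --pt "0 0 40 0 0 0" --pt "0 0 75 0 0 0" --pt "0 0 92 0 0 0" --pt "0 0 100 0 0 0" --pt "0 0 102 0 0 0" --pt "0 0 102 0 0 0" --pt "0 0 102 0 0 0"

```text
time: 17.05
ee_pos: [666.1, 139.7, 15.8]
tool_rot: [-0.0, 1.0, -0.0, 0.002]
ft_force: [-0.1, -0.2, -0.4]
width: 28.1
finger_force: 34.8
```

Expected floor contact at tcp z≈10.

>>> apply_moves --pt "0 0 1 0 0 0" --pt "0 0 2 0 0 0" --pt "0 0 3 0 0 0" --pt "0 0 4 0 0 0" --pt "0 0 5 0 0 0" --pt "0 0 5 0 0 0"

```text
time: 17.65
ee_pos: [665.1, 139.5, 10.1]
tool_rot: [-0.0, 1.0, -0.0, 0.0]
ft_force: [-3.5, -1.4, 7.3]
width: 28.2
finger_force: 35.7
```

>>> apply_moves --pt "0 0 0 0 0 0" --pt "0 0 0 0 0 0" --pt "0 0 0 0 0 0" --pt "0 0 0 0 0 0" --pt "0 0 -30 0 0 0" --pt "0 0 -65 0 0 0" --pt "0 0 -105 0 0 0" --pt "0 0 -105 0 0 0" --jaw 50

```text
time: 18.45
ee_pos: [667.9, 139.9, 121.7]
tool_rot: [-0.001, 1.0, -0.0, 0.006]
ft_force: [1.2, -0.2, 1.3]
width: 50.2
finger_force: 0.0
```

```bash
python3 - <<'E'
from h import *
go((441,-210,115,0))
E
```

```text
tcp [667.9 139.9 121.7] phi -0.0 tilt [0.012 0.002] w 50.2 ff 0.0 t 18.4
(441, -210, 115, 0) -> [-226.9  350.     3.3] [-0.002 -0.012 -0.   ]
```

>>> apply_moves --pt "-26 40 0 0 0 0" --pt "-52 80 0 0 0 0" --pt "-78 120 0 0 0 0" --pt "-104 160 0 0 0 0" --pt "-130 200 0 0 0 0" --pt "-156 240 0 0 0 0" --pt "-182 280 0 0 0 0" --pt "-207 320 0 0 0 0" --jaw 65

```text
time: 19.25
ee_pos: [456.5, -181.8, 113.0]
tool_rot: [0.0, 1.0, 0.0, 0.0]
ft_force: [0.4, -0.9, 0.3]
width: 65.6
finger_force: 0.0
```

>>> apply_moves --pt "-17 29 0 0 0 0" --pt "-17 29 0 0 0 0" --pt "-17 29 0 0 0 0" --pt "-17 29 0 0 0 0"

```text
time: 19.65
ee_pos: [441.2, -208.8, 113.1]
tool_rot: [-0.0, 1.0, 0.0, 0.0]
ft_force: [0.8, 0.4, -1.1]
width: 65.1
finger_force: 0.0
```

```bash
python3 - <<'E'
from h import *
c=r.get_calibration('wrist');go((441,-210,5,0))
p,d=r.snapshot('wrist');hsv=cv2.cvtColor(p,cv2.COLOR_BGR2HSV)
s=[]
for v in range(100,320,2):
    for u in range(180,460,2):
        if d[v,u]>0:
            w=dpt(c,u,v,d[v,u])
            if 32<w[2]<40 and np.hypot(w[0]-441,w[1]+210)<35: s.append(w)
print(len(s),np.mean(s,0)); cv2.imwrite('pics/w5.png',p)
E
```

```text
tcp [ 441.2 -208.8  113.1] phi 0.001 tilt [0.    0.001] w 65.1 ff 0.0 t 19.6
(441, -210, 5, 0) -> [ -0.2   1.3 108.1] [-0.001 -0.     0.001]
176 [ 440.68780679 -210.77903194   34.93469564]
```

>>> apply_moves --pt "0 2 40 0 0 0" --pt "0 2 80 0 0 0" --pt "0 2 100 0 0 0" --pt "0 2 108 0 0 0" --pt "0 2 108 0 0 0" --pt "0 2 108 0 0 0"

```text
time: 20.3
ee_pos: [441.9, -211.5, 6.7]
tool_rot: [0.0, 1.0, 0.0, 0.001]
ft_force: [-0.3, -0.5, 0.5]
width: 64.9
finger_force: 0.0
```

>>> apply_moves --pt "0 0 0 0 0 0" --pt "0 0 0 0 0 0" --pt "0 0 0 0 0 0" --pt "0 0 0 0 0 0" --pt "0 0 0 0 0 0" --pt "0 0 0 0 0 0" --pt "0 0 0 0 0 0" --jaw 15

```text
time: 21.0
ee_pos: [441.6, -212.0, 6.8]
tool_rot: [0.001, 1.0, -0.0, 0.001]
ft_force: [-0.5, 1.0, 6.2]
width: 28.5
finger_force: 34.8
```

>>> apply_moves --pt "0 0 -25 0 0 0" --pt "0 0 -50 0 0 0" --pt "0 0 -80 0 0 0" --pt "0 0 -110 0 0 0" --pt "0 0 -110 0 0 0" --pt "0 0 -110 0 0 0"

```text
time: 21.6
ee_pos: [441.1, -211.7, 115.9]
tool_rot: [0.0, 1.0, -0.0, 0.001]
ft_force: [0.2, -0.0, -0.6]
width: 27.9
finger_force: 34.7
```

```bash
python3 - <<'E'
from h import *
go((609,139,115,0))
E
```

```text
tcp [ 441.1 -211.7  115.9] phi -0.0 tilt [ 0.001 -0.001] w 27.9 ff 34.7 t 21.6
(609, 139, 115, 0) -> [ 167.8 -350.8    0.8] [ 0.001 -0.001 -0.   ]
```

>>> apply_moves --pt "9 -20 0 0 0 0" --pt "27 -56 0 0 0 0" --pt "46 -96 0 0 0 0" --pt "66 -138 0 0 0 0" --pt "86 -180 0 0 0 0" --pt "106 -222 0 0 0 0" --pt "126 -264 0 0 0 0" --pt "146 -306 0 0 0 0"

```text
time: 22.4
ee_pos: [586.5, 96.2, 113.0]
tool_rot: [0.0, 1.0, -0.0, -0.002]
ft_force: [0.2, -0.6, -0.5]
width: 27.7
finger_force: 34.7
```

>>> apply_moves --pt "16 -33 0 0 0 0" --pt "22 -45 0 0 0 0" --pt "22 -45 0 0 0 0" --pt "22 -45 0 0 0 0" --pt "22 -45 40 0 0 0" --pt "22 -45 75 0 0 0" --pt "22 -45 94 0 0 0" --pt "22 -45 98 0 0 0"

```text
time: 23.2
ee_pos: [606.3, 137.1, 13.5]
tool_rot: [0.001, 1.0, -0.001, -0.003]
ft_force: [-1.0, -0.2, -0.5]
width: 28.0
finger_force: 34.7
```

>>> apply_moves --pt "0 0 1 0 0 0" --pt "0 0 2 0 0 0" --pt "0 0 2 0 0 0" --pt "0 0 2 0 0 0"

```text
time: 23.6
ee_pos: [609.7, 139.5, 16.9]
tool_rot: [-0.0, 1.0, -0.0, 0.001]
ft_force: [-0.2, 0.3, 0.2]
width: 28.4
finger_force: 34.7
```

>>> apply_moves --pt "0 0 2 0 0 0" --pt "0 0 4 0 0 0" --pt "0 0 5 0 0 0" --pt "0 0 6 0 0 0" --pt "0 0 6 0 0 0" --pt "0 0 6 0 0 0"

```text
time: 24.2
ee_pos: [608.8, 139.5, 9.9]
tool_rot: [-0.0, 1.0, -0.0, -0.0]
ft_force: [-4.2, -0.9, 5.6]
width: 28.3
finger_force: 35.4
```

>>> apply_moves --pt "0 0 0 0 0 0" --pt "0 0 0 0 0 0" --pt "0 0 0 0 0 0" --pt "0 0 0 0 0 0" --pt "0 0 -30 0 0 0" --pt "0 0 -65 0 0 0" --pt "0 0 -105 0 0 0" --pt "0 0 -105 0 0 0" --jaw 50

```text
time: 25.0
ee_pos: [612.0, 140.0, 122.2]
tool_rot: [-0.001, 1.0, -0.0, 0.006]
ft_force: [0.9, 0.3, 0.1]
width: 50.0
finger_force: 0.0
```

```bash
python3 - <<'E'
from h import *
go((485,6,120,1.813)); print(r.observe()['joints'])
E
```

```text
tcp [612.  140.  122.2] phi -0.0 tilt [0.012 0.002] w 50.0 ff 0.0 t 25.0
(485, 6, 120, 1.813) -> [-127.   134.     0.4] [ 0.009 -0.01  -1.813]
[ 1.70731955e-01  1.60066037e-01  1.34879016e+00 -2.13884870e-05
  1.62069858e+00  1.74167968e+00]
```

>>> apply_moves --pt "-20 22 0 0 0 -0.14" --pt "-40 44 0 0 0 -0.28" --pt "-60 66 0 0 0 -0.42" --pt "-80 88 0 0 0 -0.56" --pt "-100 110 0 0 0 -0.7" --pt "-120 130 0 0 0 -0.84" --pt "-124 134 0 0 0 -0.98" --pt "-124 134 0 0 0 -1.12"

```text
time: 25.8
ee_pos: [484.2, 4.6, 114.2]
tool_rot: [0.0, 0.846, 0.533, 0.0]
ft_force: [-0.4, -0.1, -0.1]
width: 49.6
finger_force: 0.0
```

>>> apply_moves --pt "0 0 0 0 0 -0.14" --pt "0 0 0 0 0 -0.28" --pt "0 0 0 0 0 -0.42" --pt "0 0 0 0 0 -0.56" --pt "0 0 0 0 0 -0.693" --pt "0 0 0 0 0 -0.693" --pt "0 0 0 0 0 -0.693"

```text
time: 26.5
ee_pos: [484.8, 5.5, 114.0]
tool_rot: [-0.0, 0.618, 0.786, -0.0]
ft_force: [0.4, -0.4, 0.5]
width: 49.7
finger_force: 0.0
```

```bash
python3 - <<'E'
from h import *
c=r.get_calibration('wrist')
p,d=r.snapshot('wrist');cv2.imwrite('pics/w6.png',p)
hsv=cv2.cvtColor(p,cv2.COLOR_BGR2HSV);m=cv2.inRange(hsv,(100,120,40),(125,255,255))
n,l,st,ce=cv2.connectedComponentsWithStats(m)
for i in range(1,n):
    if st[i,4]>150:
        cn=max(cv2.findContours((l==i).astype(np.uint8),0,1)[0],key=cv2.contourArea)
        W=ray(c,cn[:,0,:],18)[:,:2].astype(np.float32);print(st[i],cv2.minAreaRect(W))
go((485,6,3,1.813))
E
```

```text
[296 171  48  13 535] ((478.17095947265625, 28.82495880126953), (41.357330322265625, 10.561074256896973), 16.0481014251709)
tcp [484.8   5.5 114.1] phi 1.81 tilt [-0. -0.] w 49.8 ff 0.0 t 26.6
(485, 6, 3, 1.813) -> [  0.5   0.3 111.1] [-0.     0.    -0.003]
```

View pics/w6.png

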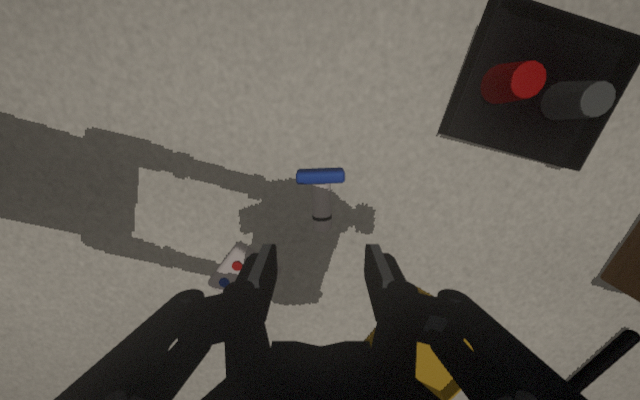

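The plug lies centred, handle at (320,176) and barrel end at (321,217). The red and grey stoppers stand upright in the black tray.

>>> apply_moves --pt "2 0 40 0 0 -0.037" --pt "2 0 80 0 0 -0.037" --pt "2 0 100 0 0 -0.037" --pt "2 0 110 0 0 -0.037" --pt "2 0 112 0 0 -0.037" --pt "2 0 112 0 0 -0.037" --pt "2 0 112 0 0 -0.037"

```text
time: 27.25
ee_pos: [485.6, 7.4, 4.1]
tool_rot: [0.001, 0.602, 0.798, 0.001]
ft_force: [-0.5, -1.2, 0.2]
width: 50.1
finger_force: 0.0
```

>>> apply_moves --pt "0 0 0 0 0 0" --pt "0 0 0 0 0 0" --pt "0 0 0 0 0 0" --pt "0 0 0 0 0 0" --pt "0 0 0 0 0 0" --pt "0 0 0 0 0 0" --pt "0 0 0 0 0 0" --jaw 5

```text
time: 27.95
ee_pos: [485.0, 7.4, 3.3]
tool_rot: [0.001, 0.602, 0.799, 0.0]
ft_force: [-0.7, 0.2, 5.5]
width: 16.4
finger_force: 34.5
```

>>> apply_moves --pt "0 0 -25 0 0 0" --pt "0 0 -50 0 0 0" --pt "0 0 -80 0 0 0" --pt "0 0 -105 0 0 0" --pt "0 0 -105 0 0 0" --pt "0 0 -105 0 0 0"

```text
time: 28.55
ee_pos: [484.4, 7.4, 106.9]
tool_rot: [0.0, 0.602, 0.799, 0.0]
ft_force: [0.0, 0.2, -0.9]
width: 16.9
finger_force: 34.3
```

```bash
python3 - <<'E'
from h import *
go((647.5,-137,105,1.85),(647.5,-137,8,1.85))
E
```

```text
tcp [484.4   7.4 106.9] phi 1.85 tilt [0. 0.] w 16.9 ff 34.3 t 28.6
(647.5, -137, 105, 1.85) -> [-183.7  117.     2. ] [ 0.  0. -0.]
(647.5, -137, 8, 1.85) -> [-183.7  117.    99. ] [ 0.  0. -0.]
```

>>> apply_moves --pt "-20 13 0 0 0 0" --pt "-50 32 0 0 0 0" --pt "-84 54 0 0 0 0" --pt "-118 75 0 0 0 0" --pt "-152 97 0 0 0 0" --pt "-184 117 0 0 0 0" --pt "-184 117 0 0 0 0" --pt "-184 117 0 0 0 0"

```text
time: 29.35
ee_pos: [646.5, -137.4, 103.6]
tool_rot: [-0.003, 0.602, 0.798, -0.001]
ft_force: [-0.0, -0.8, -0.9]
width: 16.5
finger_force: 34.3
```

>>> apply_moves --pt "0 0 40 0 0 0" --pt "0 0 75 0 0 0" --pt "0 0 90 0 0 0" --pt "0 0 94 0 0 0" --pt "0 0 94 0 0 0" --pt "0 0 94 0 0 0"

```text
time: 29.95
ee_pos: [648.7, -137.3, 15.9]
tool_rot: [0.002, 0.602, 0.799, 0.001]
ft_force: [-0.3, -0.1, 0.3]
width: 16.5
finger_force: 34.3
```

Grasp was at z≈3.3, so floor contact is expected near 6.3.

>>> apply_moves --pt "0 0 2 0 0 0" --pt "0 0 4 0 0 0" --pt "0 0 6 0 0 0" --pt "0 0 7 0 0 0" --pt "0 0 8 0 0 0" --pt "0 0 8 0 0 0" --pt "0 0 8 0 0 0"

```text
time: 30.65
ee_pos: [647.6, -137.3, 6.4]
tool_rot: [0.0, 0.602, 0.799, 0.0]
ft_force: [-3.2, 0.9, 5.7]
width: 16.3
finger_force: 34.9
```

>>> apply_moves --pt "0 0 0 0 0 0" --pt "0 0 0 0 0 0" --pt "0 0 0 0 0 0" --pt "0 0 0 0 0 0" --pt "0 0 -30 0 0 0" --pt "0 0 -65 0 0 0" --pt "0 0 -105 0 0 0" --pt "0 0 -140 0 0 0" --jaw 45

```text
time: 31.45
ee_pos: [647.6, -137.2, 147.2]
tool_rot: [0.0, 0.602, 0.799, 0.0]
ft_force: [-0.5, -0.9, 0.7]
width: 45.0
finger_force: 0.0
```

>>> apply_moves --pt "-40 0 -20 0 0 0" --pt "-80 0 -40 0 0 0" --pt "-120 0 -60 0 0 0" --pt "-150 0 -60 0 0 0" --pt "-150 -40 -60 0 0 0" --pt "-150 -80 -60 0 0 0" --pt "-150 -120 -60 0 0 0" --pt "-150 -120 -60 0 0 0"

```text
time: 32.25
ee_pos: [569.5, -316.3, 204.7]
tool_rot: [-0.001, 0.604, 0.797, -0.001]
ft_force: [0.9, -0.5, -0.1]
width: 45.3
finger_force: 0.0
```

```bash
python3 - <<'E'
from h import *
p,d=r.snapshot('scene');a=cv2.resize(p[120:330,80:540],(690,315));q,_=r.snapshot('top');b=cv2.resize(q[130:280,150:480],(690,284),fx=0,fy=0,interpolation=cv2.INTER_CUBIC) if 0 else cv2.resize(q[130:280,150:480],(620,282))
b=cv2.copyMakeBorder(b,0,0,0,70,0);cv2.imwrite('pics/end.png',np.vstack([a,b])[:600])
E
```

```text
(no output)
```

View pics/end.png

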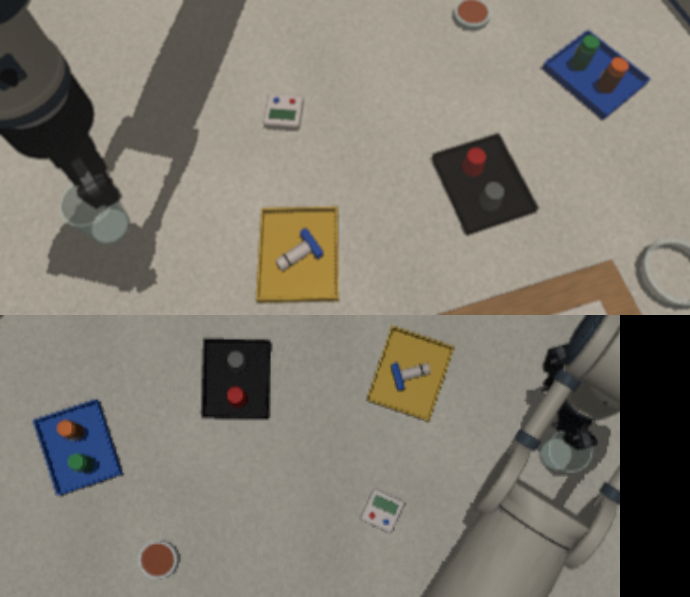

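Both pictures show every part upright or flat inside its tray. In the scene view the vials are at (585,50) and (612,75), the stoppers at (475,160) and (492,195), and the plug at (300,250). The beaker and dish have not moved, and the gripper is 115 mm above the beaker.

```bash
python3 -c "
from bench import r
print(r.job_done())"
```

```text
the job is handed in; nothing more can be done
None
```

I handed the job in at about 32 s of the 134 s limit: both vials are standing in the blue tray, both stoppers in the black tray on their wide ends, and the plug is lying flat in the yellow tray, with the beaker and petri dish left where they stood. The final pictures show this, but the hand-in returned no verdict.

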